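Find the blind hole of a milling blank with the feeler gauge and hold it hole-up

TASK

Turn the white blank until it stands on its round rest with its blind hole facing the feeler pin, swing the sprung lever to its stop so that the pin goes right into the hole, and let the lever spring back. Then take the blank, turn it over so that the hole points straight up, and finish still holding it so in the gripper, the hole's mouth at least 15 cm above the desk and nothing else supporting it. Leave the spray can, flask and cup where they are.

Things in the scene. Friction and masses are not known exactly. Their poses are not given: they have to be found in the camera images.
- blank: White loose block, 40 x 40 mm, 50 mm tall, 0.10 to 0.18 kg, standing on the gauge's round rest. Origin: centre of its underside; z up as it stands. Its own +x side face has a round blind hole, 16 mm across, 18 mm deep, centred on the face 25 mm above the underside; at the start it faces roughly away from the robot to half left. Other faces are plain.
- hole (a point): Centre of the hole's mouth, on the blank's +x face (20 mm out from the block's middle, 25 mm above its underside). Its x axis points out of the hole.
- gauge: Feeler gauge fixed to the desk: aluminium plate 8 mm thick (x -118 to 128 mm, y -66 to 170 mm) with the round rest and the lever. Origin on the desk under the middle of the rest; z up, x roughly away from the robot, y to the left, towards the retracted feeler pin.
- rest (a point): Centre of the rest's top, 20 mm above the desk, where the blank stands: a steel disc 72 mm across with a rim 4 mm high of inner radius 30 mm, which keeps the blank centred but lets it be turned. Axes as gauge.
- feeler (a joint): Lever angle, rad: 0 at rest, 0.65 at its stop, clockwise from above. A spring returns it; 3 N at the handle starts it, about 7 N holds it at the stop. Over the last 0.145 rad the pin enters the hole, 13 mm deep. On a plain face, or with the hole turned over about 0.15 rad off the gauge's +y, it is blocked at about 0.5.
- pivot (a point): Vertical hinge axis of the lever, at the level of its arm (45 mm above the desk), at x = -90 mm, y = 13 mm in the gauge's frame. Its pillar and hub reach 52 mm above the desk.
- handle (a point): Top of the lever's upright black grip, 18 mm thick, 55 to 105 mm above the desk. It swings with the lever, 163 mm from the pivot, from (17, 136) mm at rest to (70, 46) mm at the stop in the gauge's frame: push it towards the gauge's -y and a little +x.
- pin_tip (a point): Free end of the lever's feeler pin, steel, 8 mm thick, 33 mm long, 45 mm above the desk as the hole is. Retracted it is 62 mm from the rest's axis on the gauge's +y side; at the stop 7 mm from the axis, lying along the gauge's y. The arm that carries it is 12 mm thick.
- spray: Black spray can, 56 mm across and 170 mm tall, loose bystander. Origin: centre of its underside.
- flask: Clear flask with a blue cap, 60 mm across and 160 mm tall, loose bystander. Origin: centre of its underside.
- cup: White plastic cup, 72 mm across and 70 mm tall, loose bystander. Origin: centre of its underside.
There are look-alikes about, which are no part of the job. There is more than one size of the blank; the one meant has the size given above.

How it is judged:
By the outcome, as a careful person would: the job done as asked, in the order asked, and still so for the second after the job is handed in, while the arm keeps its last pose, push and grip.
It also fails if it takes over 72 s, if anything falls off the work surface, if the arm or the gripper's body presses on something with over 40 N, if the wrist force passes 120 N, or if a joint passes its speed limit or range.

ROBOT

A 6-joint arm with a two-finger parallel gripper is mounted at the origin on the work surface. World frame = base frame: x ahead of the robot, y to its left, z up, the work surface at z = 0. Lengths are in mm, angles in rad, forces in N, time in s.
With the tool pointing down it reaches from about 350 to 1000 mm from the base axis. Payload 7.1 kg.
Tool frame: the origin (TCP) lies at the very end of the fingers, on their centre line; the grasp point (between the pads) lies 19 mm behind it; y points along the fingers, x is the direction in which the jaws open and shut, and the axes are right-handed (so a half turn about y gives the same grasp; the last joint's range is limited). The gripper opens to 85 mm and grips with 20 to 120 N. Pads are 22 mm wide; open, the fingers measure 114 mm over their backs; the gripper's body (76 mm by 85 mm) begins 54 mm behind the grasp point. The pads swing forward as they close: fully open they stand 13 mm farther back than shut.
Start: joints at [1.184, 0.423, 1.63, -0, 1.089, -0.019], TCP at [224.695, 583.196, 231.319] pointing down, gripper open.
Joint ranges: [-3, 3], [-0.9, 2.11], [0.09, 2.58], [-1.31, 4.45], [0.11, 2.69], [-2.54, 2.54]. Speed limits (rad/s): [2.39, 2.39, 3.01, 3.14, 3.14, 3.14].

INTERFACE

Orientations are given as a unit quaternion [x, y, z, w].
In Python, from plant import r gives the robot as it stands.
- The arm moves only by the tool play_rows, never from a script. Its argument "deltas" is a list of rows, each a list of 3 entries, a list of its own where there are three numbers: the shift along the world's x, y, z in mm, then the turn, a rotation vector about the world's x, y, z in rad, then the finger opening in mm, from 0 to 85.4. A call has 1 to 10 rows; each row shifts and turns the pose as measured when the row begins; what a row does not reach is not made up. A row lasts 1/8 s, in which the tool goes at most 62.5 mm and 10.7 degrees, less where a joint would pass 70% of its speed; a pose out of reach is approached as far as the arm can. A call is refused whole if a number of a shift passes 62.5 or a number of a turn 0.188, either way. A call with a gripper value outside its range is refused whole. The fingers move at their own pace and stop on an object; the grip force is fixed at half the most. Time passes only in rows, so rows that do not move let the fingers close. It gives the time, the measured TCP pose, the force and the opening at its end, in the units of the state.
- r.state(): the state, without advancing time (a new reading comes with each control period).
- r.capture(name): name is "side" or "top"; returns the picture (400x640x3 uint8, red, green, blue); there is no depth.
- r.camera_model(name): a dict with "fovy" (degrees; the focal length in pixels is half the picture's height over the tangent of half this angle, whatever the lens; pixels are square), "cx", "cy" (the principal point, pixels), "extrinsics" (4x4, takes a point from camera to world coordinates). Camera axes: x right, y down, z forward; pixel columns grow to the right and rows downward; lengths in mm; the calibration is good to about 2 mm. A picture is of the moment at which its call begins. camera_model takes no time and is no camera call.
- r.hand_in(): hands the job in, once; it reports no verdict.
Trained networks look in the newest picture that a camera, given by its name, has taken for a name from the list of things; names that differ only in an ending like _2 or _b are one class to them, and where a whole thing is asked for, a point or a joint stands for the part that bears it (a point fixed in the world has none). Each returns a list of dicts, best first, with "score" (0 to 1); they miss things now and then, are a little off and sometimes report something else, mostly with a low value. They report only what shows in the picture. A call takes as long as a camera call. They do not tell look-alikes from the thing itself.
- r.spot_in(target, camera): "bbox" ([centre column, centre row, width, height] in pixels, round what is visible of it).
- r.masks_of(target, camera): "region" (400x640 bool, what is visible of it) and "bbox" ([centre column, centre row, width, height] in pixels, round what is visible of it).
The state is a dict: "clock": time; "joint_pos": joint angles; "qd": joint speeds; "joint_torque": joint torques, N m; "position": TCP position; "tcp_rot": TCP orientation; "contact_force": force on the tool from outside, world axes, zero at the start; "torque": the same for the moment, N m; "gripper_width": finger opening in mm.
Only numpy, scipy, OpenCV 4.12 (cv2) and the standard library are available. Lean on these libraries where they do the work, as an engineer would, in place of code of your own. Each camera call takes 0.05 s, during which the arm holds its last target.

## Working session

There is one attempt and no reset: what is moved stays moved. The work goes in short steps, Python scripts to look and compute and a tool call to move; the robot and the scene stay as the last step left them, time stands still between calls to the robot, and variables do not carry over. Pictures are saved under pics/ and viewed, and the job is handed in when it is done.

Besides the shell and the picture viewer there is one more tool, called as a command line: name --argument value ..., lists and objects as JSON in quotes. play_rows: Moves the arm, as the interface text tells. Its arguments: {"type":"object","properties":{"deltas":{"type":"array","items":{"type":"array"}}},"required":["deltas"]}

```bash
ls; mkdir -p pics; cat > h.py <<'E'
import numpy as np, cv2
from plant import r
def cap(n,f):
    im=r.capture(n); cv2.imwrite('pics/'+f,im[:,:,::-1]); return im
def K(n):
    m=r.camera_model(n); f=200/np.tan(np.radians(m['fovy'])/2); return f,m['cx'],m['cy'],np.array(m['extrinsics'])
def proj(n,p):
    f,cx,cy,E=K(n); q=np.linalg.inv(E)@np.r_[p,1]; return np.array([cx+f*q[0]/q[2],cy+f*q[1]/q[2]])
def ray(n,u,v,z):
    f,cx,cy,E=K(n); d=E[:3,:3]@np.array([(u-cx)/f,(v-cy)/f,1]); o=E[:3,3]; return o+d*(z-o[2])/d[2]
E
python3 - <<'E'
from h import *
for n in('side','top'):
    cap(n,n+'0.png'); print(r.camera_model(n))
    for t in('blank','gauge','handle','rest','spray','flask','cup','pivot','pin_tip','hole'):
        try: print(n,t,[(np.round(d['bbox'],0).tolist(),round(d['score'],2)) for d in r.spot_in(t,n)])
        except Exception as e: print(t,e)
print(r.state())
E
```

```text
pics
{'fovy': 48.46607094817486, 'cx': 321.59686680581166, 'cy': 205.8899083846246, 'extrinsics': array([[ 7.50037470e-01, -4.86724504e-01,  4.47820333e-01,
         5.94880034e+01],
       [-6.61297312e-01, -5.40218064e-01,  5.20432809e-01,
        -5.52385545e+02],
       [-1.13867679e-02, -6.86486490e-01, -7.27053396e-01,
         8.93791480e+02],
       [ 0.00000000e+00,  0.00000000e+00,  0.00000000e+00,
         1.00000000e+00]])}
side blank [([320.0, 238.0, 18.0, 20.0], 0.89), ([356.0, 286.0, 19.0, 19.0], 0.84), ([389.0, 270.0, 16.0, 23.0], 0.53)]
side gauge [([300.0, 240.0, 129.0, 100.0], 0.6)]
side handle [([288.0, 228.0, 22.0, 74.0], 0.95), ([317.0, 235.0, 22.0, 31.0], 0.65), ([414.0, 344.0, 37.0, 56.0], 0.6)]
side rest [([302.0, 240.0, 131.0, 100.0], 0.75)]
side spray [([463.0, 266.0, 42.0, 63.0], 0.6)]
side flask [([417.0, 345.0, 38.0, 58.0], 0.61), ([288.0, 225.0, 25.0, 76.0], 0.29)]
side cup [([211.0, 160.0, 25.0, 29.0], 0.69)]
side pivot [([303.0, 241.0, 132.0, 98.0], 0.68)]
side pin_tip [([287.0, 227.0, 23.0, 70.0], 0.62)]
side hole [([318.0, 236.0, 23.0, 29.0], 0.97),
[... 1150 characters left out ...]
, 20.0], 0.54)]
{'clock': 1.1, 'joint_pos': array([ 1.18401048e+00,  4.23091855e-01,  1.62987252e+00,  4.78702650e-06,
        1.08863249e+00, -1.90307967e-02]), 'qd': array([-0.00075868,  0.00253464, -0.0004247 ,  0.0010643 ,  0.00026859,
        0.00036676]), 'joint_torque': array([ 1.80564126e-03, -5.57359743e+01, -2.82142764e+01,  1.16471060e-04,
        1.03665545e-03,  6.63452695e-06]), 'position': array([224.69034901, 583.20504614, 231.33496756]), 'tcp_rot': array([-0.58299261, -0.40014679,  0.40015093,  0.58299348]), 'contact_force': array([-0.15197808, -0.33408252, -0.29510272]), 'torque': array([-2.72201088e-02, -1.48160255e-02, -7.11993613e-05]), 'gripper_width': 85.5596786031267}
```

```bash
python3 - <<'E'
import cv2,numpy as np
for n,(x0,y0,x1,y1) in {'side0':(200,130,500,380),'top0':(220,130,520,300)}.items():
    i=cv2.imread(f'pics/{n}.png'); c=cv2.resize(i[y0:y1,x0:x1],None,fx=2.4 if n=='side0' else 2.6,fy=2.4 if n=='side0' else 2.6,interpolation=cv2.INTER_CUBIC); cv2.imwrite(f'pics/{n}c.png',c)
E
```

```text
(no output)
```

View pics/top0.png

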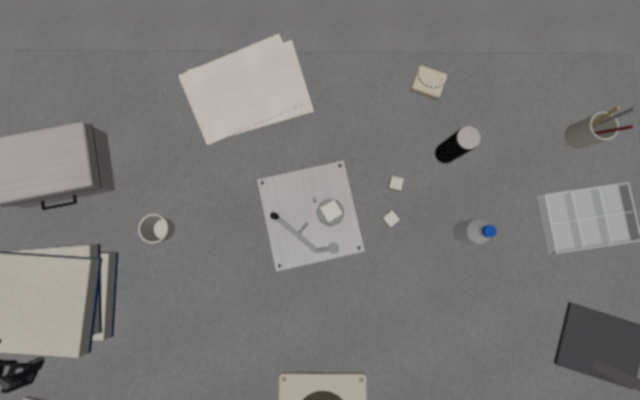

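View pics/side0.png

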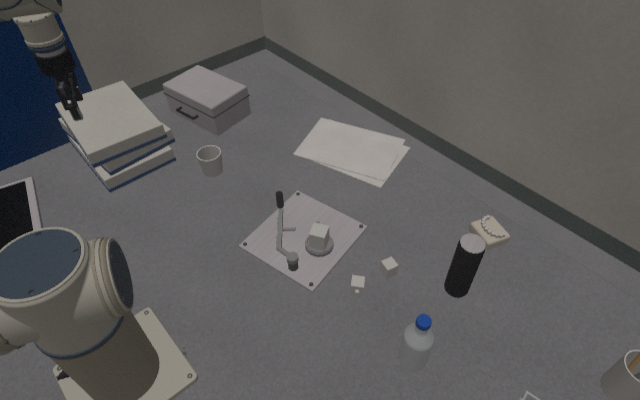

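```bash
echo
```

```text
(no output)
```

View pics/side0c.png

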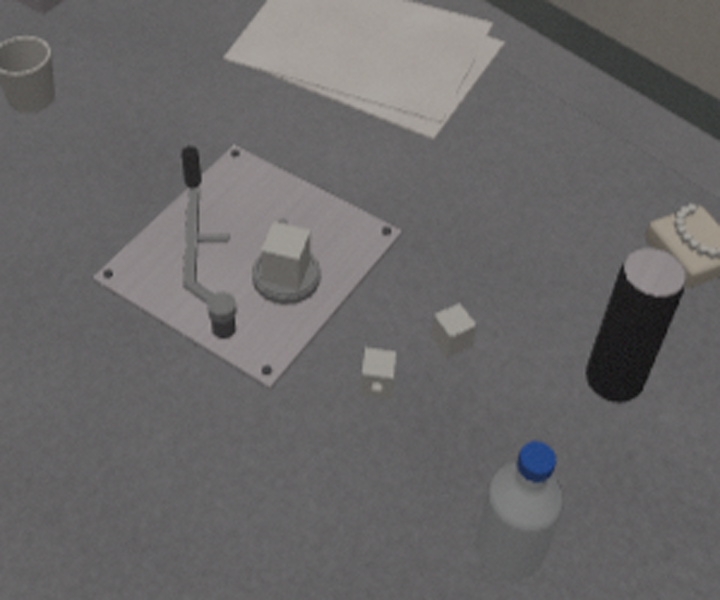

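View pics/top0c.png

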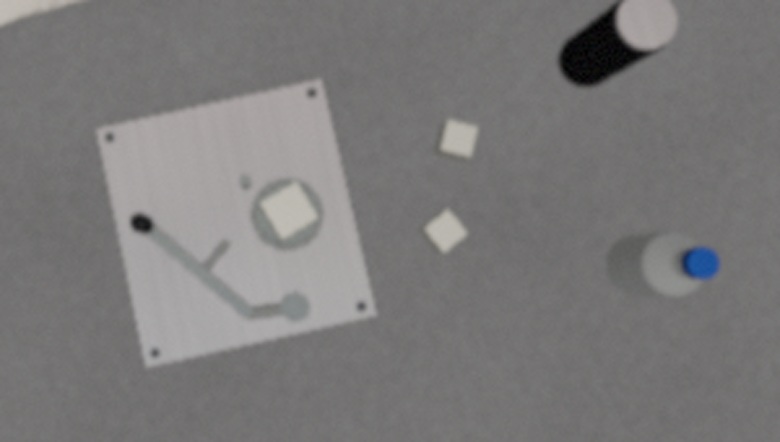

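The top view shows the plate (crop corners (96,129), (321,79), (376,316), (147,367)) with the blank at about (290,211). The side view agrees. Two smaller look-alike blocks lie to the right of the plate. Next I'll fit the gauge pose and the blank's yaw.

```bash
cat > fit.py <<'E'
from h import *
from scipy.optimize import least_squares
C=[(128,170),(128,-66),(-118,-66),(-118,170)]
T=np.array([(96,129),(321,79),(376,316),(147,367)])/2.6+[220,130]-0.3
S=np.array([(235,146),(400,232),(270,386),(95,277)])/2.4+[200,130]-0.3
def G(p,q):
    c,s=np.cos(p[2]),np.sin(p[2]); return np.array([p[0]+c*q[0]-s*q[1],p[1]+s*q[0]+c*q[1],q[2]])
def res(p,use='ts'):
    o=[]
    for c,t,s in zip(C,T,S):
        P=G(p,(*c,8))
        if 't' in use:o+=list(proj('top',P)-t)
        if 's' in use:o+=list(proj('side',P)-s)
    return o
E
python3 - <<'E'
from fit import *
for u in('t','s','ts'):
    f=least_squares(res,[450,0,0.2],args=(u,)); print(u,np.round(f.x,4),np.round(f.fun,1))
p=f.x
print('handle top',G(p,(17,136,105)),'rest',G(p,(0,0,70)))
for n in('top','side'):
    for q in [(17,136,105),(-90,13,52),(0,62,45),(0,0,70)]: print(n,q,np.round(proj(n,G(p,q)),1))
im=cv2.imread('pics/top0.png'); g=cv2.cvtColor(im,cv2.COLOR_BGR2GRAY)
c=proj('top',G(p,(0,0,70))).astype(int); print(c); s=g[c[1]-14:c[1]+15,c[0]-16:c[0]+16]
print(s)
E
```

```text
t [ 5.105668e+02 -1.749800e+01  2.262000e-01] [-0.5 -0.4  0.5 -0.5  0.8  0.1 -0.7  0.8]
s [ 5.090439e+02 -1.806480e+01  2.230000e-01] [-0.3 -1.1  1.8 -0.6  0.1  0.8 -1.6 -0. ]
ts [ 5.098805e+02 -1.766440e+01  2.247000e-01] [-0.4 -0.3 -0.3 -1.2  0.6 -0.2  1.9 -0.9  0.8  0.4  0.3  0.5 -0.7  1.
 -1.4 -0.2]
handle top [496.15216246 118.70475471 105.        ] rest [509.8804501  -17.66435513  70.        ]
top (17, 136, 105) [273.3 215.5]
top (-90, 13, 52) [333.5 248.2]
top (0, 62, 45) [306.4 217. ]
top (0, 0, 70) [330.8 211. ]
side (17, 136, 105) [279.  192.5]
side (-90, 13, 52) [292.2 255.9]
side (0, 62, 45) [299.2 225.2]
side (0, 0, 70) [319.  229.5]
[330 211]
[[148 153 158 161 163 164 165 164 163 164 163 162 161 160 161 160 159 159
  161 162 163 164 164 164 163 163 165 164 164 163 163 163]
 [139 143 152 162 165 163 164 164 162 161 160 158 156 152 150 150 148 148
  151 154 156 157 161 162 163 164 164 165 163 164 163 162]
 [135 138 149 159 162 165 164 162 158 155 153 150 142 137 136 134 134 137
  149 152 151 148 152 157 161 162 165 165 165 163 163 161]
 [131 133 144 158 163 164 163 160 15
[... 2722 characters left out ...]
0 128 128 132 139 153 162 164 167]
 [166 168 169 167 160 150 137 128 126 127 128 128 132 144 158 161 152 143
  140 133 132 132 129 126 127 131 141 151 160 164 164 166]
 [166 168 167 167 164 158 147 136 132 128 127 125 123 127 135 139 135 133
  132 132 129 128 128 126 129 141 154 162 165 165 165 167]
 [167 168 169 166 166 164 159 151 142 137 132 128 121 122 125 129 129 127
  129 127 130 130 133 134 140 153 162 165 166 165 167 165]
 [167 167 168 169 166 166 165 160 156 152 145 136 129 124 125 127 127 129
  127 130 134 139 143 148 154 161 166 167 167 166 166 165]
 [167 168 169 168 168 166 167 166 167 164 160 150 141 137 132 133 135 134
  139 140 147 153 155 160 164 166 166 166 167 165 166 166]]
```

```bash
python3 - <<'E'
from fit import *
p=least_squares(res,[450,0,.2]).x
g=cv2.cvtColor(cv2.imread('pics/top0.png'),cv2.COLOR_BGR2GRAY)
m=np.zeros_like(g); c=proj('top',G(p,(0,0,70))); 
x0,y0=315,198
up=cv2.resize(g,None,fx=8,fy=8,interpolation=cv2.INTER_CUBIC)
k=np.zeros_like(up); cv2.circle(k,(int(c[0]*8+4),int(c[1]*8+4)),int(16.2*8),255,-1)
b=((up>158)&(k>0)).astype(np.uint8)
n,l,st,ce=cv2.connectedComponentsWithStats(b); i=1+np.argmax(st[1:,4]); 
ct=cv2.findContours((l==i).astype(np.uint8),0,1)[0][0]
rc=cv2.minAreaRect(ct); bx=(cv2.boxPoints(rc)-3.5)/8; print(rc,bx)
W=np.array([ray('top',*q,70) for q in bx]); print(np.round(W,1),'ctr',W.mean(0))
for i in range(4):
    d=W[(i+1)%4]-W[i]; print(np.linalg.norm(d),np.degrees(np.arctan2(d[1],d[0])))
print('gauge +y dir',np.degrees(p[2])+90,'pos',p)
s=r.state(); from scipy.spatial.transform import Rotation as R; print(R.from_quat(s['tcp_rot']).as_matrix().round(3))
E
```

```text
((2649.844970703125, 1687.326416015625), (136.6698455810547, 134.2542266845703), 58.626991271972656) [[319.18204 207.55365]
 [333.51028 198.81693]
 [342.4042  213.40295]
 [328.07596 222.13968]]
[[518.2  10.9  70. ]
 [539.8 -24.1  70. ]
 [504.2 -45.9  70. ]
 [482.7 -11.   70. ]] ctr [511.21891885 -17.56064771  70.        ]
41.17979623595405 -58.239243848911364
41.79803967908597 -148.5726206010708
41.02218598903015 121.61940328954279
41.69621511430135 31.643314681566643
gauge +y dir 102.8736189413827 pos [ 5.09880450e+02 -1.76643551e+01  2.24687037e-01]
[[ 0.36  -0.    -0.933]
 [ 0.933 -0.     0.36 ]
 [-0.    -1.     0.   ]]
```

play_rows --deltas '[[[24,-50,0],[0,0,-0.185],65],[[24,-50,0],[0,0,-0.185],65],[[24,-50,0],[0,0,-0.185],65],[[24,-50,0],[0,0,-0.185],65],[[24,-50,0],[0,0,-0.185],65],[[24,-50,0],[0,0,-0.185],65],[[24,-50,0],[0,0,-0.185],65],[[24,-50,0],[0,0,-0.185],65],[[24,-50,0],[0,0,-0.185],65],[[24,-50,0],[0,0,-0.185],65]]'

```text
clock: 2.35
position: [469.8, 71.7, 233.5]
tcp_rot: [-0.667, 0.231, -0.237, 0.668]
contact_force: [1.4, 0.7, -0.2]
gripper_width: 65.0
```

```bash
cat > st.py <<'E'
from h import *
from scipy.spatial.transform import Rotation as R
import json
s=r.state(); M=R.from_quat(s['tcp_rot']).as_matrix()
print('t',round(s['clock'],2),'p',s['position'].round(1),'q',s['joint_pos'].round(3),'xb',np.degrees(np.arctan2(M[1,0],M[0,0])).round(2),'\nx',M[:,0].round(3),'y',M[:,1].round(3),'F',s['contact_force'].round(1),'w',round(s['gripper_width'],1))
open('log.txt','a').write(json.dumps([s['joint_pos'].tolist(),s['position'].tolist(),s['tcp_rot'].tolist()])+'\n')
E
python3 st.py
```

```text
t 2.35 p [469.8  71.7 233.5] q [ 0.128  0.195  1.955 -0.004  0.983  0.804] xb -38.62 
x [ 0.781 -0.624  0.008] y [ 0.009 -0.002 -1.   ] F [ 1.4  0.7 -0.2] w 65.0
```

play_rows --deltas '[[[20,-45,-15],[0,0,-0.175],65],[[20,-45,-15],[0,0,-0.17],65],[[0,0,-15],[0,0,0],65],[[0,0,0],[0,0,0],65]]'

```text
clock: 2.85
position: [512.7, -24.7, 188.2]
tcp_rot: [-0.614, 0.346, -0.355, 0.614]
contact_force: [0.1, -0.3, -0.5]
gripper_width: 64.7
```

```bash
python3 st.py; python3 - <<'E'
from h import *
i=cap('side','side1.png'); cv2.imwrite('pics/side1c.png',cv2.resize(i[130:330,220:420,::-1],None,fx=3,fy=3,interpolation=2))
E
```

```text
t 2.85 p [512.7 -24.7 188.2] q [-0.069  0.315  1.916 -0.006  0.899  0.972] xb -59.43 
x [ 0.509 -0.861  0.01 ] y [ 0.011 -0.005 -1.   ] F [ 0.1 -0.3 -0.5] w 64.7
```

View pics/side1c.png

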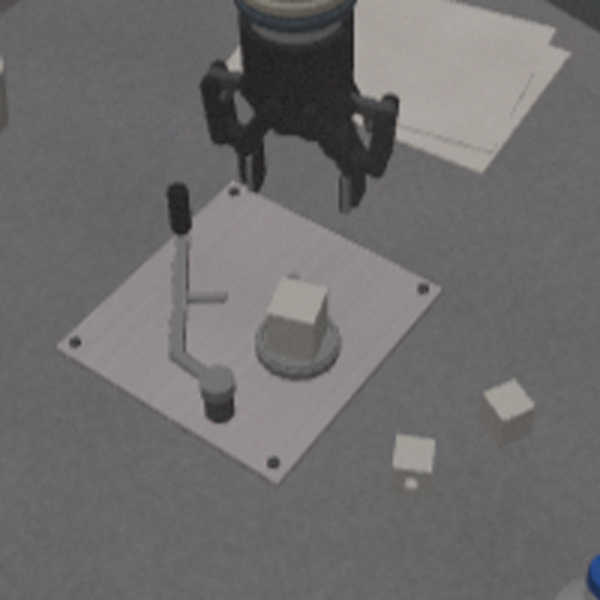

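play_rows --deltas '[[[-2,7,-20],[0.005,0.011,0.018],65],[[0,0,-40],[0,0,0],65],[[0,0,-20],[0,0,0],65],[[0,0,0],[0,0,0],65]]'

```text
clock: 3.4
position: [510.4, -12.1, 106.4]
tcp_rot: [-0.619, 0.341, -0.342, 0.62]
contact_force: [0.2, -0.1, 1.1]
gripper_width: 65.2
```

```bash
python3 st.py
```

```text
t 3.4 p [510.4 -12.1 106.4] q [-4.800e-02  4.470e-01  1.963e+00  1.000e-03  7.290e-01  9.590e-01] xb -57.71 
x [ 0.534 -0.845  0.001] y [ 0.002  0.001 -1.   ] F [ 0.2 -0.1  1.1] w 65.2
```

play_rows --deltas '[[[0,-5,0],[0,0,-0.01],65],[[0,0,-20],[0,0,0],65],[[0,0,-30],[0,0,0],65],[[0,0,-15],[0,0,0],65],[[0,0,0],[0,0,0],65]]'

```text
clock: 4.03
position: [513.6, -16.3, 44.0]
tcp_rot: [-0.616, 0.34, -0.347, 0.62]
contact_force: [0.2, 0.4, -0.4]
gripper_width: 64.8
```

```bash
python3 st.py
```

```text
t 4.03 p [513.6 -16.3  44. ] q [-0.055  0.562  1.978  0.002  0.591  0.958] xb -58.14 
x [ 0.528 -0.849  0.005] y [ 0.01   0.001 -1.   ] F [ 0.2  0.4 -0.4] w 64.8
```

play_rows --deltas '[[[-3,-1,-8],[0,0.01,0],65],[[0,0,-4],[0,0,0],65],[[0,0,0],[0,0,0],36],[[0,0,0],[0,0,0],36],[[0,0,0],[0,0,0],36],[[0,0,0],[0,0,0],36]]'

```text
clock: 4.78
position: [512.2, -17.5, 33.9]
tcp_rot: [-0.617, 0.343, -0.345, 0.619]
contact_force: [-0.8, -0.2, -0.9]
gripper_width: 39.6
```

```bash
python3 st.py
```

```text
t 4.78 p [512.2 -17.5  33.9] q [-5.800e-02  5.820e-01  1.978e+00  1.000e-03  5.780e-01  9.560e-01] xb -58.14 
x [ 0.528 -0.849  0.002] y [ 0.004  0.    -1.   ] F [-0.8 -0.2 -0.9] w 39.6
```

play_rows --deltas '[[[0,0,0],[0,0,0.12],36],[[0,0,0],[0,0,0.15],36],[[0,0,0],[0,0,0.15],36],[[0,0,0],[0,0,0.15],36],[[0,0,0],[0,0,0.15],36],[[0,0,0],[0,0,0.15],36],[[0,0,0],[0,0,0.1],36],[[0,0,0],[0,0,0],36]]'

```text
clock: 5.78
position: [511.6, -17.4, 33.7]
tcp_rot: [-0.706, 0.005, -0.005, 0.708]
contact_force: [0.2, -0.8, -1.4]
gripper_width: 39.7
```

```bash
python3 st.py
```

```text
t 5.78 p [511.6 -17.4  33.7] q [-0.059  0.583  1.977  0.005  0.581 -0.049] xb -0.79 
x [ 1.    -0.014  0.001] y [ 0.001  0.003 -1.   ] F [ 0.2 -0.8 -1.4] w 39.7
```

Another 13.7° (0.239 rad) to go.

play_rows --deltas '[[[0,0,0],[0,0,0.12],36],[[0,0,0],[0,0,0.1],36],[[0,0,0],[0,0,0],36],[[0,0,0],[0,0,0],36]]'

```text
clock: 6.28
position: [511.5, -17.4, 33.7]
tcp_rot: [-0.703, -0.071, 0.071, 0.704]
contact_force: [0.5, 0.6, -0.7]
gripper_width: 39.6
```

```bash
python3 st.py
```

```text
t 6.28 p [511.5 -17.4  33.7] q [-0.059  0.583  1.977  0.005  0.582 -0.265] xb 11.57 
x [0.98  0.201 0.001] y [ 0.     0.003 -1.   ] F [ 0.5  0.6 -0.7] w 39.6
```

play_rows --deltas '[[[0,0,0],[0,0,0.023],36],[[0,0,0],[0,0,0],36],[[0,0,0],[0,0,0],60],[[0,0,0],[0,0,0],60],[[0,0,20],[0,0,0],60],[[0,0,40],[0,0,0],60],[[0,0,40],[0,0,0],60],[[0,0,30],[0,0,0],60],[[0,0,20],[0,0,0],60]]'

```text
clock: 7.4
position: [509.6, -17.3, 186.7]
tcp_rot: [-0.702, -0.077, 0.08, 0.704]
contact_force: [-0.3, -1.0, -0.2]
gripper_width: 59.7
```

```bash
python3 st.py; python3 - <<'E'
from h import *
i=cap('side','side2.png'); cv2.imwrite('pics/side2c.png',cv2.resize(i[130:330,220:420,::-1],None,fx=3,fy=3,interpolation=2))
E
```

```text
t 7.4 p [509.6 -17.3 186.7] q [-0.059  0.319  1.915  0.004  0.912 -0.283] xb 12.73 
x [ 0.975  0.22  -0.003] y [-0.004  0.003 -1.   ] F [-0.3 -1.  -0.2] w 59.7
```

View pics/side2c.png

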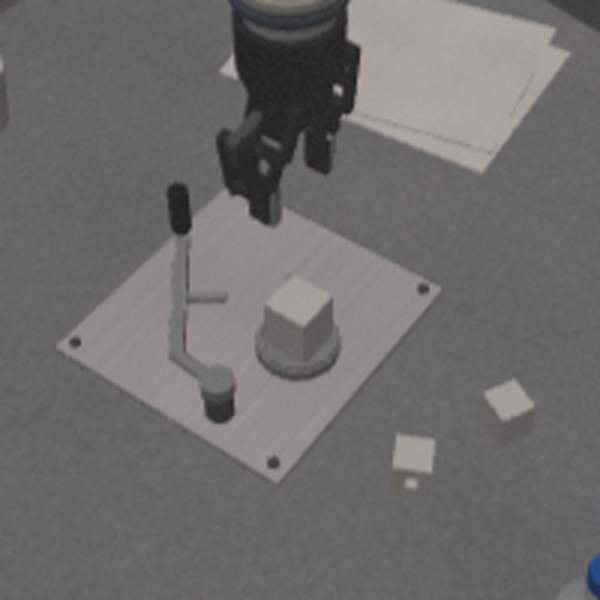

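```bash
python3 - <<'E'
from fit import *
p=(511,-17.5,.2247)
a0=np.arctan2(123,107)
for st,d in [(0,45),(0,35),(0,20),(.16,20),(.33,20),(.5,20),(.6,20),(.65,20),(.65,18)]:
    a=a0-st; h=np.array([-90,13])+163*np.array([np.cos(a),np.sin(a)]); t=np.array([np.sin(a),-np.cos(a)]); q=h-t*d
    print(st,d,G(p,(*q,65)).round(1),'x bearing',round(np.degrees(a+p[2]),1))
E
```

```text
0 45 [457.6 140.1  65. ] x bearing 61.9
0 35 [466.4 135.4  65. ] x bearing 61.9
0 20 [479.6 128.3  65. ] x bearing 61.9
0.16 20 [503.3 116.9  65. ] x bearing 52.7
0.33 20 [526.1 100.8  65. ] x bearing 42.9
0.5 20 [545.8  81.1  65. ] x bearing 33.2
0.6 20 [555.8  68.1  65. ] x bearing 27.5
0.65 20 [560.2  61.2  65. ] x bearing 24.6
0.65 18 [561.1  59.4  65. ] x bearing 24.6
```

play_rows --deltas '[[[-10,30,0],[0,0,0.15],0],[[-10,30,0],[0,0,0.15],0],[[-10,30,0],[0,0,0.15],0],[[-10,30,0],[0,0,0.15],0],[[-8,20,0],[0,0,0.13],0],[[0,0,0],[0,0,0],0],[[0,0,0],[0,0,0],0]]'

```text
clock: 8.32
position: [461.4, 125.7, 187.9]
tcp_rot: [-0.624, -0.33, 0.33, 0.626]
contact_force: [0.0, 1.2, -0.3]
gripper_width: -0.6
```

```bash
python3 st.py
```

```text
t 8.32 p [461.4 125.7 187.9] q [ 0.239  0.271  1.982  0.004  0.888 -0.734] xb 55.64 
x [0.564 0.825 0.002] y [-0.001  0.003 -1.   ] F [ 0.   1.2 -0.3] w -0.6
```

play_rows --deltas '[[[-4,14,-20],[0,0,0.11],0],[[0,0,-40],[0,0,0],0],[[0,0,-30],[0,0,0],0],[[0,0,-15],[0,0,0],0],[[0,0,0],[0,0,0],0]]'

```text
clock: 8.95
position: [460.2, 136.9, 80.7]
tcp_rot: [-0.607, -0.363, 0.36, 0.608]
contact_force: [0.4, -0.4, 0.1]
gripper_width: 0.3
```

```bash
python3 st.py
```

```text
t 8.95 p [460.2 136.9  80.7] q [ 0.263  0.462  2.038  0.004  0.639 -0.813] xb 61.44 
x [0.478 0.878 0.004] y [ 0.002  0.003 -1.   ] F [ 0.4 -0.4  0.1] w 0.3
```

play_rows --deltas '[[[0,2,-12],[0,0,0],0],[[8,-4,0],[0,0,0],0],[[8,-4,0],[0,0,0],0],[[6,-3,0],[0,0,0],0],[[0,0,0],[0,0,0],0]]'

```text
clock: 9.57
position: [485.1, 127.6, 70.2]
tcp_rot: [-0.608, -0.363, 0.358, 0.609]
contact_force: [-2.4, 3.4, -1.8]
gripper_width: -0.1
```

```bash
python3 st.py;python3 - <<'E'
from h import *
i=cap('side','side3.png'); cv2.imwrite('pics/side3c.png',cv2.resize(i[130:330,220:420,::-1],None,fx=3,fy=3,interpolation=2))
E
```

```text
t 9.57 p [485.1 127.6  70.2] q [ 0.231  0.503  1.997  0.006  0.636 -0.844] xb 61.34 
x [0.48  0.877 0.007] y [ 0.005  0.005 -1.   ] F [-2.4  3.4 -1.8] w -0.1
```

View pics/side3c.png

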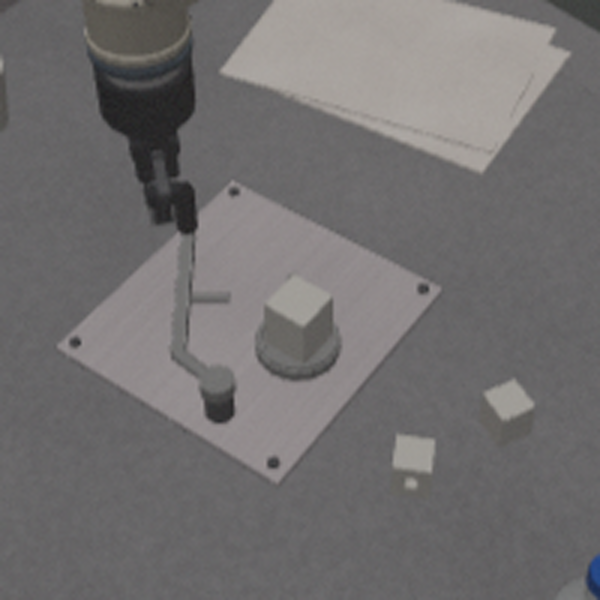

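play_rows --deltas '[[[9,-5,0],[0,0,-0.08],0],[[9,-5,0],[0,0,-0.08],0],[[11,-8,0],[0,0,-0.08],0],[[11,-8,0],[0,0,-0.08],0],[[5,-5,0],[0,0,-0.04],0]]'

```text
clock: 10.25
position: [529.0, 99.0, 70.3]
tcp_rot: [-0.663, -0.245, 0.24, 0.666]
contact_force: [-0.2, 6.6, -1.4]
gripper_width: -0.1
```

```bash
python3 st.py
```

```text
t 10.25 p [529.   99.   70.3] q [ 0.16   0.539  1.917  0.008  0.68  -0.546] xb 40.12 
x [0.765 0.644 0.008] y [ 0.005  0.006 -1.   ] F [-0.2  6.6 -1.4] w -0.1
```

play_rows --deltas '[[[9,-9,0],[0,0,-0.07],0],[[8,-9,0],[0,0,-0.06],0],[[5,-6,0],[0,0,-0.04],0],[[0,0,0],[0,0,0],0]]'

```text
clock: 10.75
position: [550.0, 76.6, 70.3]
tcp_rot: [-0.681, -0.186, 0.182, 0.685]
contact_force: [-1.1, 5.7, 0.7]
gripper_width: -0.2
```

```bash
python3 st.py
```

```text
t 10.75 p [550.   76.6  70.3] q [ 0.113  0.557  1.878  0.011  0.702 -0.421] xb 30.13 
x [0.865 0.502 0.008] y [ 0.004  0.008 -1.   ] F [-1.1  5.7  0.7] w -0.2
```

play_rows --deltas '[[[4,-6,0],[0,0,-0.04],0],[[3,-5,0],[0,0,-0.04],0],[[2,-4,0],[0,0,-0.02],0],[[0,0,0],[0,0,0],0]]'

```text
clock: 11.25
position: [558.8, 64.7, 70.3]
tcp_rot: [-0.688, -0.153, 0.147, 0.694]
contact_force: [-2.7, 6.3, -1.4]
gripper_width: 0.0
```

```bash
python3 st.py;python3 - <<'E'
from h import *
i=cap('side','side4.png'); cv2.imwrite('pics/side4c.png',cv2.resize(i[130:330,220:420,::-1],None,fx=3,fy=3,interpolation=2))
E
```

```text
t 11.25 p [558.8  64.7  70.3] q [ 0.089  0.564  1.863  0.015  0.707 -0.35 ] xb 24.48 
x [0.91  0.414 0.01 ] y [ 0.007  0.01  -1.   ] F [-2.7  6.3 -1.4] w 0.0
```

View pics/side4c.png

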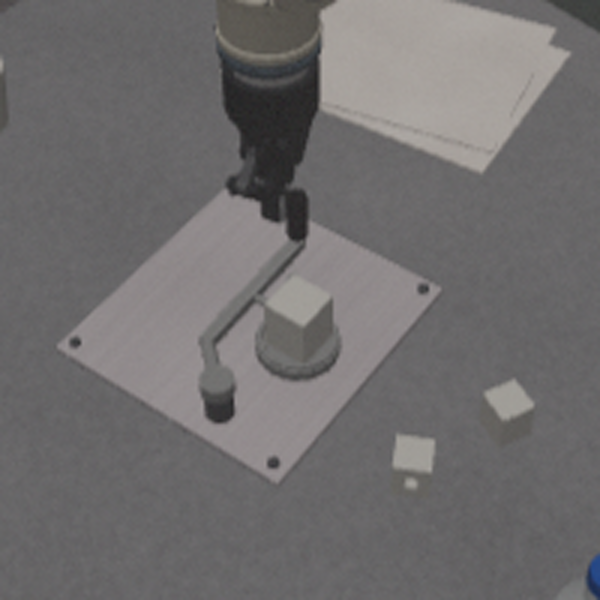

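play_rows --deltas '[[[1,-4,0],[0,0,0],0],[[1,-4,0],[0,0,0],0]]'

```text
clock: 11.55
position: [561.0, 60.1, 70.5]
tcp_rot: [-0.687, -0.155, 0.147, 0.695]
contact_force: [-3.2, 23.4, -2.2]
gripper_width: 0.4
```

```bash
python3 st.py
```

```text
t 11.55 p [561.   60.1  70.5] q [ 0.078  0.564  1.861  0.021  0.706 -0.367] xb 24.59 
x [0.909 0.416 0.014] y [ 0.009  0.014 -1.   ] F [-3.2 23.4 -2.2] w 0.4
```

play_rows --deltas '[[[1,-4,0],[0,0,0],0],[[0,0,0],[0,0,0],0]]'

```text
clock: 11.8
position: [560.4, 61.7, 70.5]
tcp_rot: [-0.684, -0.155, 0.147, 0.697]
contact_force: [-3.4, 5.4, 0.7]
gripper_width: -0.1
```

```bash
python3 st.py
```

```text
t 11.8 p [560.4  61.7  70.5] q [ 0.078  0.564  1.861  0.031  0.708 -0.376] xb 24.66 
x [0.909 0.417 0.015] y [ 0.007  0.021 -1.   ] F [-3.4  5.4  0.7] w -0.1
```

play_rows --deltas '[[[1,-5,0],[0,-0.007,0],0],[[0,-2,0],[0,0,0],0]]'

```text
clock: 12.05
position: [560.9, 60.9, 70.7]
tcp_rot: [-0.682, -0.159, 0.144, 0.699]
contact_force: [-0.4, 16.2, -2.7]
gripper_width: -0.3
```

```bash
python3 st.py;python3 - <<'E'
from h import *
i=cap('side','side5.png'); j=cap('top','top5.png')
a=cv2.resize(i[190:280,270:360,::-1],None,fx=4.4,fy=4.4,interpolation=2);b=cv2.resize(j[160:250,270:360,::-1],None,fx=4.4,fy=4.4,interpolation=2)
cv2.imwrite('pics/c5.png',np.hstack([a,b]))
E
```

```text
t 12.05 p [560.9  60.9  70.7] q [ 0.073  0.562  1.866  0.041  0.697 -0.391] xb 24.75 
x [0.908 0.418 0.025] y [ 0.014  0.028 -1.   ] F [-0.4 16.2 -2.7] w -0.3
```

View pics/c5.png

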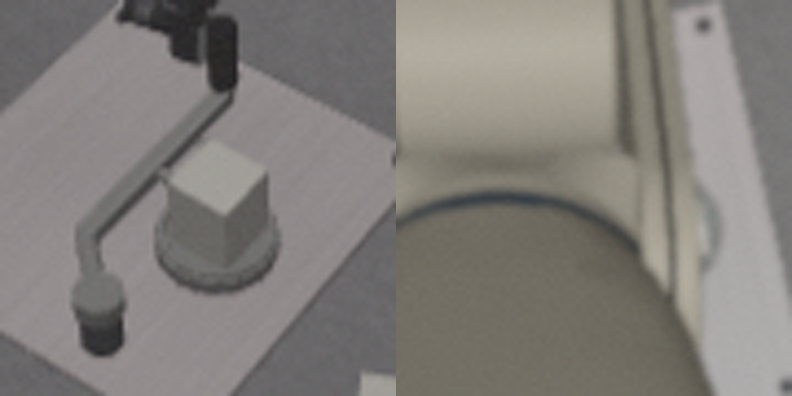

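```bash
python3 - <<'E'
from fit import *
p=(511,-17.5,.2247)
a0=np.arctan2(123,107)
for st in(.5,.55,.6,.65):
    a=a0-st; print(st,proj('side',G(p,(-90+163*np.cos(a),13+163*np.sin(a),105))).round(1),proj('side',G(p,(-90+163*np.cos(a),13+163*np.sin(a),55))).round(1))
E
```

```text
0.5 [311.3 192.5] [311.8 206.1]
0.55 [314.4 193.1] [314.8 206.8]
0.6 [317.4 193.9] [317.8 207.5]
0.65 [320.4 194.7] [320.7 208.4]
```

At the stop the handle top shows at side pixel (320.5,194.5). The prediction for 0.65 rad is (320.4,194.7), and the force jumps there. I'll now back off and let the lever return.

play_rows --deltas '[[[-6,10,0],[0.02,-0.01,0.06],0],[[-9,12,0],[0,0,0.08],0],[[-15,15,0],[0,0,0.1],0],[[-20,16,0],[0,0,0.1],0],[[-20,13,0],[0,0,0.1],0],[[-20,11,0],[0,0,0.06],0],[[-20,10,0],[0,0,0],0],[[0,0,40],[0,0,0],0],[[0,0,50],[0,0,0],0],[[0,0,40],[0,0,0],60]]'

```text
clock: 13.4
position: [441.2, 152.4, 201.7]
tcp_rot: [-0.611, -0.331, 0.318, 0.645]
contact_force: [0.7, 0.7, -0.3]
gripper_width: 16.9
```

```bash
python3 st.py;python3 - <<'E'
from h import *
i=cap('side','side6.png'); j=cap('top','top6.png')
a=cv2.resize(i[180:280,250:350,::-1],None,fx=3.9,fy=3.9,interpolation=2);b=cv2.resize(j[160:260,260:360,::-1],None,fx=3.9,fy=3.9,interpolation=2)
cv2.imwrite('pics/c6.png',np.hstack([a,b]))
E
```

```text
t 13.4 p [441.2 152.4 201.7] q [ 0.274  0.229  2.001  0.065  0.904 -0.72 ] xb 54.63 
x [0.578 0.815 0.039] y [-0.006  0.052 -0.999] F [ 0.7  0.7 -0.3] w 16.9
```

View pics/c6.png

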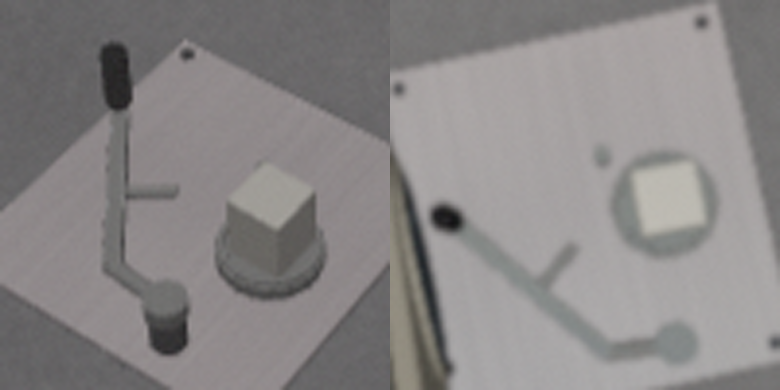

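```bash
python3 - <<'E'
from h import *
import json
D=[json.loads(l) for l in open('log.txt')]+[[[1.184,.4231,1.6299,0,1.0886,-.019],[224.695,583.2,231.33],0]]
A=[];b=[]
for q,p,_ in D:
    t=q[1]+q[2]; ph=t+q[4]; rr=np.hypot(p[0],p[1])
    A.append([1,np.sin(q[1]),np.sin(t),np.cos(t),0]);b.append(rr-250*np.sin(ph))
    A.append([0,np.cos(q[1]),np.cos(t),-np.sin(t),1]);b.append(p[2]-250*(np.cos(ph)+1))
x,re,rk,sv=np.linalg.lstsq(np.array(A),np.array(b),rcond=None); print(x.round(1),rk,np.abs(np.array(A)@x-b).max())
# blank
g=cv2.cvtColor(cv2.imread('pics/top6.png'),cv2.COLOR_BGR2GRAY)
up=cv2.resize(g,None,fx=8,fy=8,interpolation=2); k=np.zeros_like(up); cv2.circle(k,(331*8,211*8),int(16.2*8),255,-1)
n,l,st,ce=cv2.connectedComponentsWithStats(((up>158)&(k>0)).astype(np.uint8)); i=1+np.argmax(st[1:,4])
ct=cv2.findContours((l==i).astype(np.uint8),0,1)[0][0]; bx=(cv2.boxPoints(cv2.minAreaRect(ct))-3.5)/8
W=np.array([ray('top',*q,70) for q in bx]); print(W.mean(0).round(1))
for i in range(2):
    d=W[(i+1)%4]-W[i]; print(np.linalg.norm(d),np.degrees(np.arctan2(d[1],d[0])))
E
```

```text
[3.000e-01 5.628e+02 4.850e+02 7.720e+01 1.160e+01] 5 0.9094535605718761
[511.9 -18.1  70. ]
41.30540899213383 -78.56112496712976
40.89455760211852 -168.91996132975268
```

```bash
cat > ik.py <<'E'
import numpy as np
from scipy.optimize import least_squares
from scipy.spatial.transform import Rotation as R
def fk(q,d=290):
    t=q[1]+q[2]
    M=(R.from_euler('z',q[0])*R.from_euler('y',t)*R.from_euler('z',q[3])*R.from_euler('y',q[4])*R.from_euler('z',q[5])).as_matrix()
    w=np.array([.3+562.8*np.sin(q[1])+485*np.sin(t)+77.2*np.cos(t),0,11.6+d+562.8*np.cos(q[1])+485*np.cos(t)-77.2*np.sin(t)])
    return R.from_euler('z',q[0]).as_matrix()@w+d*M[:,2], np.c_[-M[:,0],M[:,2],-M[:,1]]
def ik(p,X,Y,q0):
    def f(q):
        a,M=fk(q); return np.r_[(a-p)/100,M[:,0]-X,M[:,1]-Y]
    s=least_squares(f,q0); return s.x,np.abs(s.fun).max()
E
python3 - <<'E'
from ik import *
import json
for l in open('log.txt').read().split('\n')[-3:-1]:
    q,p,o=json.loads(l); a,M=fk(q); print(a-p, np.abs(M-R.from_quat(o).as_matrix()).max())
q=np.array([-.06,.32,1.9,0,.9,-.28]); b=np.radians(11.4); h=np.array([-np.sin(b),np.cos(b),0]); X=np.array([np.cos(b),np.sin(b),0])
for P1 in [(480,-20,300),(520,-60,330),(450,-100,300)]:
  qq=q
  for k in np.linspace(0,1,10):
    th=k*np.pi/2; Y=np.sin(th)*h-np.cos(th)*np.array([0,0,1]); qq,e=ik(np.array([511,-18,190])*(1-k)+np.array(P1)*k,X,Y,qq); 
    if k in(0,1) or abs(k-.55)<.06: print(round(th,2),qq.round(2),round(e,5))
E
```

```text
[  1.13743426 -12.14203612   0.0615309 ] 1.815629940273935
[  3.76302669 -11.8895237    0.06877024] 1.6314531714420797
0.0 [-0.04  0.31  1.91 -0.    0.92 -0.23] 0.0
0.87 [-0.41  0.48  1.77  0.68  1.51 -0.88] 0.0
1.57 [-0.52  0.72  1.74  0.98  2.   -1.02] 0.0
0.0 [-0.04  0.31  1.91 -0.    0.92 -0.23] 0.0
0.87 [-0.43  0.49  1.7   0.67  1.57 -0.85] 0.0
1.57 [-0.54  0.73  1.61  1.01  2.08 -0.91] 0.0
0.0 [-0.04  0.31  1.91 -0.    0.92 -0.23] 0.0
0.87 [-0.5   0.48  1.76  0.63  1.55 -0.93] 0.0
1.57 [-0.65  0.74  1.69  0.86  2.08 -1.05] 0.0
```

play_rows --deltas '[[[12,-30,0],[-0.05,-0.006,-0.13],60],[[14,-34,0],[0,0,-0.14],60],[[14,-34,0],[0,0,-0.14],60],[[14,-34,0],[0,0,-0.14],60],[[12,-28,0],[0,0,-0.13],60],[[0,0,0],[0,0,0],60],[[0,0,0],[0,0,0],60]]'

```text
clock: 14.38
position: [507.7, -9.7, 200.6]
tcp_rot: [0.704, 0.092, -0.085, -0.699]
contact_force: [0.5, -0.0, -0.7]
gripper_width: 59.7
```

```bash
python3 st.py
```

```text
t 14.38 p [507.7  -9.7 200.6] q [-0.039  0.289  1.918 -0.007  0.924 -0.286] xb 14.36 
x [0.969 0.248 0.009] y [ 0.011 -0.006 -1.   ] F [ 0.5 -0.  -0.7] w 59.7
```

play_rows --deltas '[[[4,-8,-20],[0.006,0.011,-0.045],60],[[0,0,-40],[0,0,0],60],[[0,0,-30],[0,0,0],60],[[0,0,-10],[0,0,0],60],[[0,0,0],[0,0,0],60]]'

```text
clock: 15.0
position: [510.1, -12.8, 98.5]
tcp_rot: [-0.703, -0.076, 0.076, 0.703]
contact_force: [-0.2, -0.7, 0.4]
gripper_width: 59.7
```

```bash
python3 st.py
```

```text
t 15.0 p [510.1 -12.8  98.5] q [-4.900e-02  4.620e-01  1.965e+00  1.000e-03  7.140e-01 -2.640e-01] xb 12.29 
x [0.977 0.213 0.   ] y [ 0.     0.001 -1.   ] F [-0.2 -0.7  0.4] w 59.7
```

play_rows --deltas '[[[1,-5,0],[0,0,-0.005],60],[[0,0,-20],[0,0,0],60],[[0,0,-25],[0,0,0],60],[[0,0,-12],[0,0,0],60],[[0,0,0],[0,0,0],60]]'

```text
clock: 15.62
position: [515.9, -18.5, 45.8]
tcp_rot: [0.704, 0.078, -0.07, -0.703]
contact_force: [-0.7, -0.8, 0.1]
gripper_width: 60.1
```

```bash
python3 st.py
```

```text
t 15.62 p [515.9 -18.5  45.8] q [-5.900e-02  5.610e-01  1.973e+00  1.000e-03  5.960e-01 -2.700e-01] xb 12.04 
x [0.978 0.209 0.011] y [ 0.012 -0.    -1.   ] F [-0.7 -0.8  0.1] w 60.1
```

play_rows --deltas '[[[-4,1,-8],[0,0.012,0],60],[[0,0,-4],[0,0,0],60],[[0,0,0],[0,0,0],36],[[0,0,0],[0,0,0],36],[[0,0,0],[0,0,0],36],[[0,0,0],[0,0,0],36]]'

```text
clock: 16.38
position: [513.0, -17.6, 35.1]
tcp_rot: [0.703, 0.075, -0.073, -0.703]
contact_force: [-0.1, 0.8, -2.2]
gripper_width: 39.1
```

```bash
python3 st.py
```

```text
t 16.38 p [513.  -17.6  35.1] q [-0.057  0.581  1.975 -0.     0.584 -0.267] xb 12.04 
x [0.978 0.209 0.002] y [ 0.002 -0.    -1.   ] F [-0.1  0.8 -2.2] w 39.1
```

play_rows --deltas '[[[0,0,8],[0,0,0],34],[[0,0,20],[0,0,0],34],[[0,0,35],[0,0,0],34],[[0,0,40],[0,0,0],34],[[0,0,40],[0,0,0],34],[[0,0,40],[0,0,0],34],[[0,0,30],[0,0,0],34],[[0,0,10],[0,0,0],34]]'

```text
clock: 17.38
position: [510.3, -17.4, 267.1]
tcp_rot: [0.703, 0.074, -0.074, -0.703]
contact_force: [-0.1, -0.4, -1.9]
gripper_width: 39.2
```

```bash
python3 st.py
```

```text
t 17.38 p [510.3 -17.4 267.1] q [-0.057  0.211  1.846 -0.     1.084 -0.267] xb 12.04 
x [0.978 0.209 0.   ] y [ 0.001 -0.    -1.   ] F [-0.1 -0.4 -1.9] w 39.2
```

play_rows --deltas '[[[0,5,10],[0.1,0.021,0],34],[[0,8,10],[0.13,0.028,0],34],[[0,8,10],[0.13,0.028,0],34],[[0,8,10],[0.13,0.028,0],34],[[0,8,10],[0.13,0.028,0],34],[[0,8,10],[0.13,0.028,0],34]]'

```text
clock: 18.12
position: [507.9, 30.3, 326.8]
tcp_rot: [-0.378, -0.04, 0.098, 0.92]
contact_force: [-0.3, 0.3, -2.4]
gripper_width: 39.6
```

```bash
python3 st.py
```

```text
t 18.12 p [507.9  30.3 326.8] q [-0.333  0.352  1.724  0.653  1.553 -0.726] xb 12.17 
x [ 0.978  0.211 -0.   ] y [-0.15   0.695 -0.703] F [-0.3  0.3 -2.4] w 39.6
```

play_rows --deltas '[[[0,8,5],[0.127,0.027,0],34],[[0,8,5],[0.127,0.027,0],34],[[0,5,5],[0.127,0.027,0],34],[[0,5,0],[0.127,0.027,0],34],[[0,0,0],[0.1,0.021,0],34],[[0,0,0],[0.03,0.006,0],34],[[0,0,0],[0,0,0],34]]'

```text
clock: 19.0
position: [507.1, 55.9, 335.8]
tcp_rot: [-0.053, -0.001, 0.104, 0.993]
contact_force: [-0.5, 0.9, -0.9]
gripper_width: 39.6
```

```bash
python3 st.py
```

```text
t 19.0 p [507.1  55.9 335.8] q [-0.414  0.629  1.735  1.028  1.908 -0.913] xb 11.9 
x [ 0.978  0.206 -0.009] y [-0.206  0.973 -0.106] F [-0.5  0.9 -0.9] w 39.6
```

play_rows --deltas '[[[0,0,0],[0.062,0.004,0],34],[[0,0,0],[0.044,0.01,0],34],[[0,0,0],[0,0,0],34],[[0,0,0],[0,0,0],34]]'

```text
clock: 19.5
position: [507.3, 56.2, 336.8]
tcp_rot: [0.002, -0.001, 0.104, 0.995]
contact_force: [-0.1, 0.4, -0.5]
gripper_width: 39.1
```

```bash
python3 st.py; python3 - <<'E'
from h import *
i=cap('side','side7.png'); j=cap('top','top7.png')
print(proj('side',[503,40,340]),proj('top',[503,40,360]))
E
```

```text
t 19.5 p [507.3  56.2 336.8] q [-0.415  0.68   1.737  1.079  1.971 -0.949] xb 11.94 
x [0.978 0.207 0.002] y [-0.207  0.978  0.004] F [-0.1  0.4 -0.5] w 39.1
[295.80944446 129.81940204] [302.3101562  203.88162019]
```

View pics/top7.png

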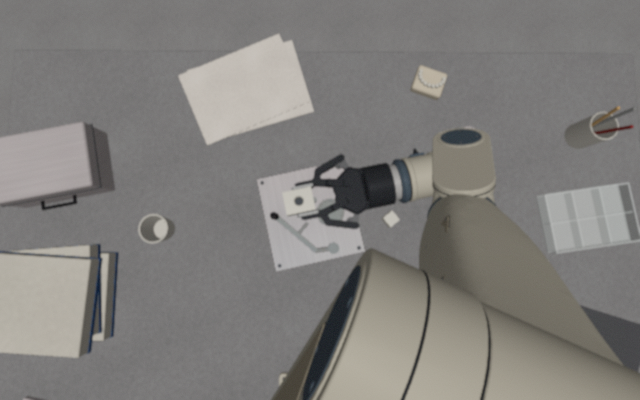

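View pics/side7.png

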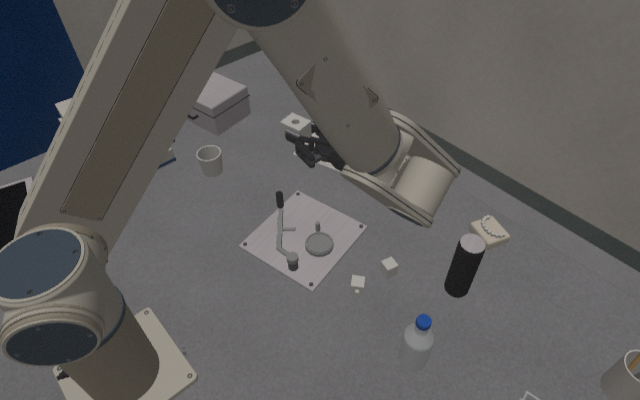

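play_rows --deltas '[[[0,0,0],[0,0,0],34],[[0,0,0],[0,0,0],34],[[0,0,0],[0,0,0],34],[[0,0,0],[0,0,0],34]]'

```text
clock: 20.1
position: [507.3, 56.2, 337.6]
tcp_rot: [0.001, -0.002, 0.104, 0.995]
contact_force: [0.2, 0.1, -1.3]
gripper_width: 39.4
```

```bash
python3 st.py; python3 - <<'E'
from h import *
from scipy.spatial.transform import Rotation as R
s=r.state(); M=R.from_quat(s['tcp_rot']).as_matrix(); p=s['position']
i=cap('side','side8.png')[:,:,::-1]; j=cap('top','top8.png')[:,:,::-1]
def draw(n,im,x0,y0,w,f,lift):
    c=cv2.resize(im[y0:y0+w,x0:x0+w],None,fx=f,fy=f,interpolation=2)
    # blank: underside lies at TCP + ~15 along y ; block along -y 50mm
    P=lambda a,b,z:(((proj(n,p+M@np.array([a,b,z]))-[x0,y0])+.5)*f).astype(int)
    for b in(15,-35):
        q=np.array([P(a,b,z) for a,z in((-20,-20),(20,-20),(20,20),(-20,20))]); cv2.polylines(c,[q],1,(0,0,255),1)
    cv2.polylines(c,[np.array([P(8*np.cos(t),-10+8*np.sin(t),20) for t in np.linspace(0,6.3,30)])],0,(0,255,0),1)
    return c
cv2.imwrite('pics/c8.png',np.hstack([draw('side',i,260,90,70,5.6,0),draw('top',j,265,165,70,5.6,0)]))
E
```

```text
t 20.1 p [507.3  56.2 337.6] q [-0.415  0.678  1.737  1.078  1.971 -0.949] xb 11.94 
x [0.978 0.207 0.004] y [-0.207  0.978  0.002] F [ 0.2  0.1 -1.3] w 39.4
```

View pics/c8.png

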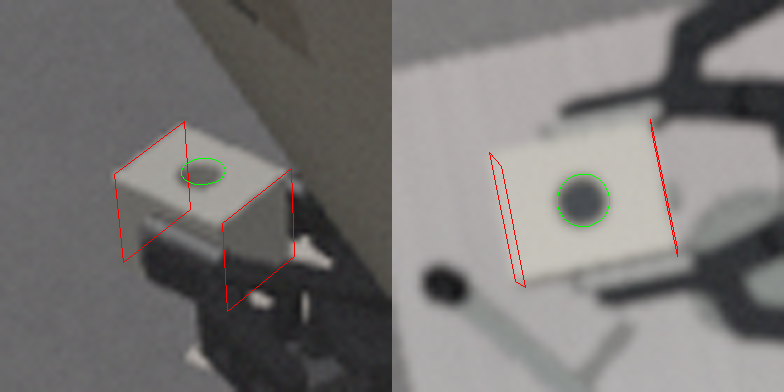

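The modelled upright block and hole outline fit both views: the green ring surrounds the hole at crop pixels (203,171) and (583,201). The blank is level, with its hole up at about 358 mm.

```bash
python3 -c "
from plant import r
print(r.hand_in()); s=r.state(); print(s['clock'],s['position'],s['gripper_width'])"
```

```text
the job is handed in; nothing more can be done
None
the job is handed in; nothing more can be done
```

The job is done and handed in at about 20 s of the 72 s allowed. The arm is still holding the blank, hole up.

- **Turning:** I gripped the blank on its rest and turned it about 71° so the hole faced the feeler pin.
- **Lever:** I pushed the handle with closed fingers to its stop. The handle top was at side-camera pixel (320.5, 194.5), against (320.4, 194.7) expected at 0.65 rad. The force jumped to 23 N there, and the lever was not blocked at 0.5, so the pin went in. A later picture shows the lever back at rest and the blank still in place.
- **Final hold:** I regripped the blank, lifted it and tilted it 90°. The gripper is level to about 0.004 rad. A model of the upright block, with the hole outline, fits both camera views. The hole mouth is about 358 mm above the desk, nothing else touches the blank, and its position in the grip looked steady over the last half second.
- **Bystanders:** In the pictures the spray can, flask and cup look untouched. The arm hides the spray can and flask in the last top view, so those two rest on the side view.

No check failed. The last readings of the blank's angle on the rest differed by about 1.5° between camera and gripper, well inside the 0.15 rad (8.6°) tolerance.

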